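Free a stuck box lid by pushing its catch through the hole, then stow the dowel

TASK

The lid of the plywood box on the bench is held shut by a spring catch inside. Pick up the push dowel (the round rod with the square handle), push its rod through the small hole in the box's front wall to press the catch back so the lid springs ajar, then swing the lid right back until it stays fully open. Finally lay the dowel flat on the floor inside the box, letting go of it only when it is down, and leave the other things on the bench where they are.

Things in the scene. Friction and masses are not known exactly. Their poses are not given: they have to be found in the camera images.
- push_dowel: the push dowel, about 80 g: a square wooden handle 55 mm long and 26 x 26 mm thick, with a round rod 16 mm in diameter and 80 mm long out of one end (135 mm in all). It lies on the bench. Origin: centre of the square handle (13 mm above the surface when lying); +x runs along the rod towards its tip
- dowel_tip (a point): centre of the rod's end face, 107.5 mm from the handle's centre along +x of the dowel
- catch_box: plywood box fixed to the bench, 195 mm deep (x), 220 mm wide (y), rim 85 mm above the bench, walls 10 mm, with an 8 mm lid on top. Origin: centre of its underside; its -x side is the front wall with the hole (towards the robot); the lid's hinge runs along the top of the far (+x) wall
- box_hole (a point): centre of the hole's outer mouth in the front wall: x = -97.5, y = -55, z = 45 mm in the box frame. The hole is round, 27 mm in diameter, runs level through the 10 mm wall along the box's +x
- box_floor (a point): centre of the inner floor (175 x 200 mm, 25 mm above the bench): x = 0, y = 0, z = 25 mm in the box frame, axes as the box's. The catch and its bracket stand on y = -75 to -35 mm, within 68 mm of the front wall; a plunger tube 18 mm thick stands at x = +62.5, y = +85 mm; the rest of the floor is clear
- box_lid (a joint): lid angle in rad: 0 shut, 1.92 fully open (leaning back on its stop). When freed, a spring plunger lifts it to about 0.5; from there it has to be pushed. It is light (180 g) and falls back below 1.57, and falls on to its stop beyond 1.57
- lid_hinge (a point): middle of the lid's hinge axis, 97.5 mm behind the box's centre and 89 mm above the bench
- lid_edge (a point): middle of the lid's free front edge at its underside, 195 mm from the hinge
- sanding_block: bystander: cork sanding block 63 x 111 x 36 mm, origin at the centre of its underside
- offcut_5: bystander: timber offcut 50 x 120 x 26 mm, origin at the centre of its underside
- offcut_2: bystander: timber offcut 60 x 110 x 32 mm, origin at the centre of its underside
- pliers: bystander: pliers lying flat, 56 x 170 x 12 mm, origin at the centre of its underside
- box_catch: the steel spring catch inside the box: an upright plate 36 mm wide and 46 mm high straight behind the hole, with a nose that hooks over a keeper on the lid. It slides along the box's x. Origin: at the box's origin when at rest
- catch_face (a point): point on the near face of the catch's plate, in line with the hole: 29 mm beyond the hole's outer mouth at rest, at most 43 mm when pressed in. Pressing takes about 5 N at the start and 9 N at the end; the lid is freed when it has moved about 8 mm (37 mm beyond the hole's mouth). It springs back when let go
Not all that is in view belongs to the job. Of the things like the push_dowel, leave any that is blue or pink; of the rest the larger one is meant.

How it is judged:
By the outcome, as a careful person would: the job done as asked, in the order asked, and still so for the second after the job is handed in, with the robot touching nothing.
It also fails if it takes over 61 s, if anything falls off the work surface, if the arm or the gripper's body presses on something with over 40 N, if the wrist force passes 120 N, or if a joint passes its speed limit or range.

ROBOT

A 7-joint arm with a two-finger parallel gripper is mounted at the origin on the work surface; the furniture and walls round the work are solid. World frame = base frame: x ahead of the robot, y to its left, z up, the work surface at z = 0. Lengths are in m, angles in rad, forces in N, time in s.
With the tool pointing down it reaches from about 0.4 to 0.9 m from the base axis. Payload 5.5 kg.
Tool frame: the origin (TCP) lies midway between the tips of the shut fingers; the grasp point (between the pads) lies 19 mm behind it (manip.grip_depth is the distance from the TCP to the grasp point, in m); z points along the fingers, x is the direction in which the jaws open and shut, and the axes are right-handed (so a half turn about z gives the same grasp; the last joint's range is limited). The gripper opens to 92 mm and grips with 3 to 60 N. Pads are 19 mm wide; open, the fingers measure 130 mm over their backs; the gripper's body (75 mm by 190 mm) begins 47 mm behind the grasp point.
Start: joints at [1.382, 0.501, -0.427, 1.55, 0.221, 1.138, -0.21], TCP at [0.284, -0.585, 0.191] pointing down, gripper open.
Joint ranges: [-2.88, 2.88], [-0.31, 2.03], [-1.54, 1.56], [0.2, 2.42], [-1.41, 4.55], [0.19, 2.02], [-2.57, 2.57]. Speed limits (rad/s): [2.57, 2.57, 3.14, 3.14, 3.14, 3.14, 3.14].

INTERFACE

Orientations are given as a unit quaternion [x, y, z, w].
In Python, from bench import manip, effector, viewer gives the robot as it stands. Calls block until the motion is done:
- manip.move_pose(position, orientation): joint-space move of the TCP to a pose.
- manip.servo_line(position, ori=None, vel=0.15): straight line of the TCP; ori=None keeps the orientation; vel is the mean speed in m/s.
- manip.movej(angles): joint-space move.
- effector.open_jaws() and effector.close(f_grip=None): open the fingers fully, or close them until they stop; f_grip is the grip in N (None keeps the last).
- manip.sleep(seconds).
- manip.solve_ik(position, orientation): joint angles nearest the present ones, or None.
- viewer.get_image(name): name is "scene" or "top" or "wrist"; returns the picture (384x512x3 uint8, red, green, blue); there is no depth.
- viewer.get_calibration(name): a dict with "vfov" (degrees; the focal length in pixels is half the picture's height over the tangent of half this angle, whatever the lens; pixels are square), "cx", "cy" (the principal point, pixels), "eye" and "attitude" of the camera in the world. Camera axes: x right, y down, z forward; pixel columns grow to the right and rows downward; lengths in m; the calibration is good to about 2 mm. A picture is of the moment at which its call begins: read the wrist's pose just before it. get_calibration takes no time and is no camera call; for the wrist camera it gives the pose at the moment of the call.
A pose or a line that the arm cannot do raises manip.PlanningError and nothing moves.
- manip.hand_in(): hands the job in, once; it reports no verdict.
Readings, each from a call of its own:
- manip.current_clock(): time.
- manip.current_q(): joint angles.
- manip.current_joint_velocities(): joint speeds.
- manip.current_tau(): joint torques, N m.
- manip.current_tool_pos(): TCP position.
- manip.current_tcp_rot(): TCP orientation.
- manip.current_force(): force on the tool from outside, world axes, zero at the start.
- manip.current_wrist_torque(): the same for the moment, N m.
- manip.current_finger_gap(): finger opening in m.
Only numpy, scipy, OpenCV 4.12 (cv2) and the standard library are available. Lean on these libraries where they do the work, as an engineer would, in place of code of your own. Each camera call takes 0.05 s, during which the arm holds its last target.

## Working session

There is one attempt and no reset: what is moved stays moved. The work goes in short steps, each a Python script; the robot and the scene stay as the last script left them, time stands still between calls to the robot, and variables do not carry over. Pictures are saved under pics/ and viewed, and the job is handed in when it is done.

```bash
ls; mkdir -p pics; python3 - <<'E'
from bench import manip, effector, viewer
import cv2
for n in ["scene","top","wrist"]:
    c=viewer.get_calibration(n); print(n,c)
    cv2.imwrite(f"pics/{n}0.png",viewer.get_image(n)[:,:,::-1])
print(manip.current_clock(),manip.current_tcp_rot(),manip.grip_depth)
E
```

```text
pics
scene {'vfov': 48.46140419481915, 'cx': 258.1518212459911, 'cy': 195.20776403337115, 'eye': array([-0.27716447, -0.43007864,  0.98295374]), 'attitude': array([ 0.80249412, -0.46112758,  0.18810492, -0.32860474])}
top {'vfov': 55.59354545108373, 'cx': 254.24935726122425, 'cy': 185.80656357657784, 'eye': array([ 0.39295824, -0.00419738,  1.29676128]), 'attitude': array([-0.70452512,  0.70875296, -0.02277619,  0.02819303])}
wrist {'vfov': 60.70200793666907, 'cx': 255.57094629895192, 'cy': 190.78185143996012, 'eye': array([ 0.35020798, -0.55230809,  0.38244157]), 'attitude': array([ 0.83900997, -0.52608295, -0.07447323,  0.11727202])}
0.15 [ 8.47527034e-01 -5.30751691e-01 -6.18503009e-04 -4.33168084e-04] 0.0188
```

View pics/scene0.png

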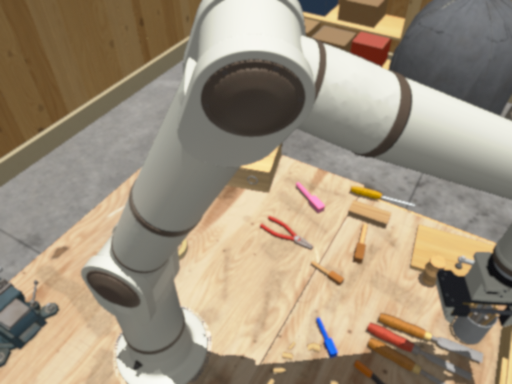

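View pics/top0.png

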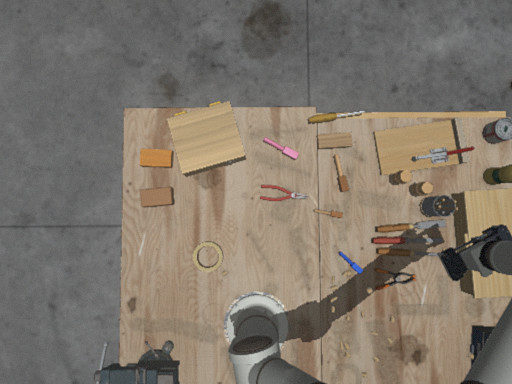

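View pics/wrist0.png

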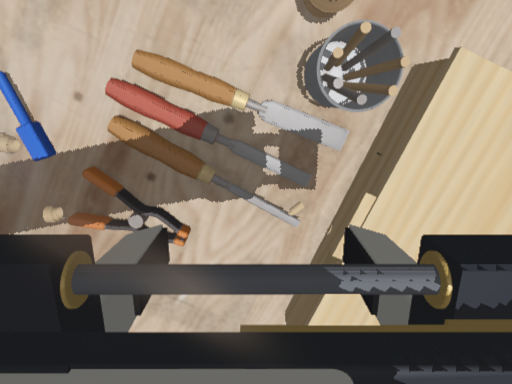

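Top view: the box is centred near (206,137), with hinges at its top edge. The larger brown dowel has its handle near (343,184) and its tip near (336,155). The smaller one at (328,213), the pink and the blue are decoys. Next I'll enlarge both areas.

```bash
cat > h.py <<'E'
import numpy as np, cv2
from scipy.spatial.transform import Rotation as R
from bench import manip, effector, viewer
def ray(c,u,v):
    f=192/np.tan(np.radians(c['vfov'])/2)
    d=R.from_quat(c['attitude']).apply([(u-c['cx'])/f,(v-c['cy'])/f,1.]); return np.array(c['eye']),d
def onz(c,u,v,z):
    e,d=ray(c,u,v); return e+d*(z-e[2])/d[2]
def proj(c,P):
    f=192/np.tan(np.radians(c['vfov'])/2)
    p=R.from_quat(c['attitude']).inv().apply(np.array(P)-c['eye']); return np.array([c['cx']+f*p[0]/p[2],c['cy']+f*p[1]/p[2]])
def snap(n,name):
    c=viewer.get_calibration(n); im=viewer.get_image(n); cv2.imwrite(f'pics/{name}.png',im[:,:,::-1]); return c,im
E
python3 - <<'E'
import cv2,numpy as np
im=cv2.imread('pics/top0.png')
a=cv2.resize(im[95:185,155:255],None,fx=6,fy=6,interpolation=cv2.INTER_CUBIC)
cv2.imwrite('pics/z1.png',a)
b=cv2.resize(im[140:225,300:360],None,fx=7,fy=7,interpolation=cv2.INTER_CUBIC)
cv2.imwrite('pics/z2.png',b)
E
```

```text
(no output)
```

View pics/z1.png

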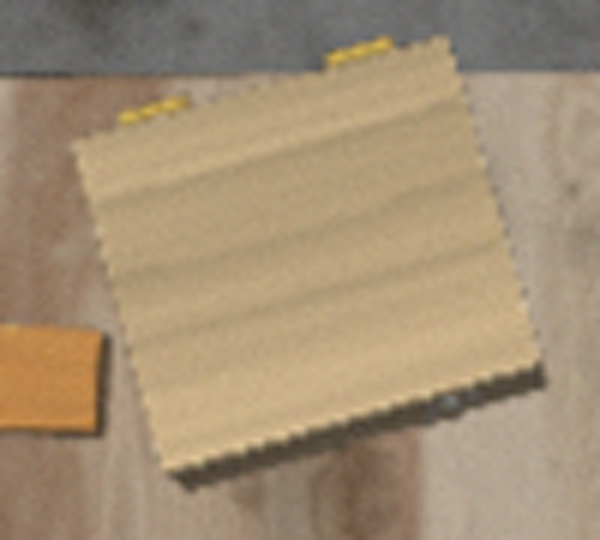

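View pics/z2.png

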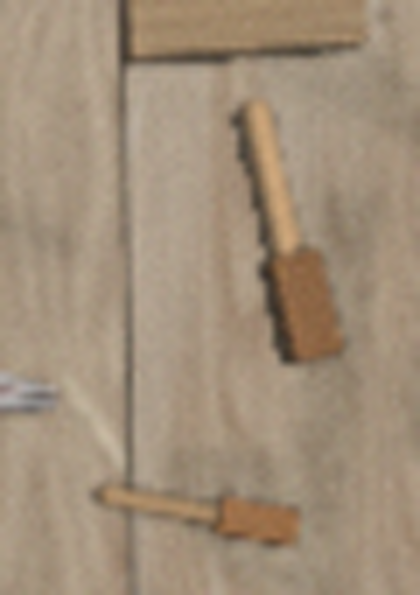

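The lid's corners are at zoomed (78,145), (447,40), (542,368) and (168,470). The dowel's handle is centred near zoomed (306,305) and its tip at (256,100).

```bash
python3 - <<'E'
from h import *
c=viewer.get_calibration('top')
P=[onz(c,(U+.5)/6-.5+155,(V+.5)/6-.5+95,.093) for U,V in [(78,145),(447,40),(542,368),(168,470)]]
P=np.array(P); print(P.round(4)); print([np.linalg.norm(P[i]-P[(i+1)%4]).round(4) for i in range(4)])
cen=P.mean(0); d=(P[0]+P[1]-P[2]-P[3])/2; e=P[0]+P[3]-P[1]-P[2]
print('box',cen,'yaw',np.degrees(np.arctan2(d[1],d[0])),np.degrees(np.arctan2(-e[0],e[1])))
q=lambda U,V,z:onz(c,(U+.5)/7-.5+300,(V+.5)/7-.5+140,z)
H=np.array([q(*p,.026) for p in [(268,262),(318,250),(343,348),(293,360)]]); print(H.round(4),[np.linalg.norm(H[i]-H[(i+1)%4]).round(4) for i in range(4)])
t=q(256,100,.013); print('handle',H.mean(0),'tip',t,np.linalg.norm(t-H.mean(0)))
d=t-H.mean(0);print('yaw',np.degrees(np.arctan2(d[1],d[0])))
E
```

```text
[[0.708  0.2951 0.093 ]
 [0.7663 0.088  0.093 ]
 [0.58   0.0353 0.093 ]
 [0.5244 0.243  0.093 ]]
[np.float64(0.2152), np.float64(0.1936), np.float64(0.215), np.float64(0.1908)]
box [0.64469329 0.16536894 0.093     ] yaw 15.820009509525034 15.365388957778713
[[ 0.5138 -0.2874  0.026 ]
 [ 0.5197 -0.3124  0.026 ]
 [ 0.4705 -0.3237  0.026 ]
 [ 0.4647 -0.2987  0.026 ]] [np.float64(0.0258), np.float64(0.0504), np.float64(0.0257), np.float64(0.0504)]
handle [ 0.49218293 -0.30555698  0.026     ] tip [ 0.59760501 -0.28601511  0.013     ] 0.10800324180889175
yaw 10.501594595799583
```

```bash
cat >> h.py <<'E'
BOX=np.array([.6447,.1654,0.]); BYAW=np.radians(15.6)
def b2w(p): return BOX+R.from_euler('z',BYAW).apply(p)
def ori(yaw,s,pitch=0):
    "dowel/rod direction yaw = s*tool y, tool down"
    y=s*np.array([np.cos(yaw),np.sin(yaw),0]); z=np.array([0,0,-1.]); x=np.cross(y,z)
    M=R.from_matrix(np.c_[x,y,z])
    return M.as_quat()
E
python3 - <<'E'
from h import *
c=viewer.get_calibration('wrist'); T=R.from_quat(manip.current_tcp_rot()); 
print('cam in tool',T.inv().apply(c['eye']-manip.current_tool_pos()),(T.inv()*R.from_quat(c['attitude'])).as_matrix().round(3))
print('hole',b2w([-.0975,-.055,.045]))
dy=np.radians(10.5); u=np.array([np.cos(BYAW),np.sin(BYAW),0])
for s in (1,-1):
    print(s)
    for nm,p,o in [('pick',[.492,-.3055,.003],ori(dy,s)),('ins',b2w([-.0975+.04-.1075,-.055,.035]),ori(BYAW,s)),('pre',b2w([-.0975-.03-.1075,-.055,.035]),ori(BYAW,s)),
      ('lift',b2w([.0975+.05-.1075,-.03,.089+.15-.01]),ori(BYAW,s)),('lay',b2w([-.003,.028,.028]),ori(BYAW-np.pi/2,s)),('layhi',b2w([-.003,.028,.22]),ori(BYAW-np.pi/2,s))]:
        q=manip.solve_ik(p,o); print(nm,None if q is None else np.round(q,2))
E
```

```text
cam in tool [ 1.34647271e-04 -7.40042783e-02 -1.92073746e-01] [[ 1.    -0.001 -0.   ]
 [ 0.001  0.961  0.275]
 [-0.    -0.275  0.961]]
hole [0.56558224 0.08620638 0.045     ]
1
pick [ 1.18  0.81 -0.93  1.85  0.82  0.92  1.62]
ins [ 0.45  0.57 -0.8   2.02  0.58  0.79  1.15]
pre [ 0.64  0.54 -0.97  2.18  0.66  0.76  1.07]
lift [ 0.31  0.72 -0.96  1.33  0.58  1.38  1.21]
lay [ 0.21  0.83 -0.82  1.62  0.7   1.   -0.56]
layhi [ 0.3   0.66 -1.    1.47  0.57  1.31 -0.47]
-1
pick [ 0.81  0.63 -0.4   1.86  0.35  0.73 -1.16]
ins [ 0.43  0.56 -0.77  2.02  0.56  0.78 -1.97]
pre [ 0.56  0.49 -0.86  2.18  0.57  0.72 -2.  ]
lift [ 0.32  0.73 -0.98  1.33  0.6   1.38 -1.94]
lay [-1.03  1.02  1.13  1.66 -1.    1.14 -2.49]
layhi [ 0.42  0.83 -1.3   1.47  0.8   1.44  2.52]
```

```bash
python3 - <<'E'
from h import *
dy=np.radians(10.5)
u=np.array([np.cos(dy),np.sin(dy),0])
manip.move_pose([.492,-.3055,.12],ori(dy,1))
print(manip.current_clock(),manip.current_tool_pos())
c,_=snap('wrist','w1'); print(proj(c,[.492,-.3055,.026]),proj(c,[.5976,-.286,.013]))
snap('scene','s1'); print(manip.current_clock())
E
```

```text
1.85 [ 0.49165308 -0.30642048  0.11990742]
[256.90692755 183.37383179] [257.0594794  281.19492615]
1.95
```

View pics/w1.png

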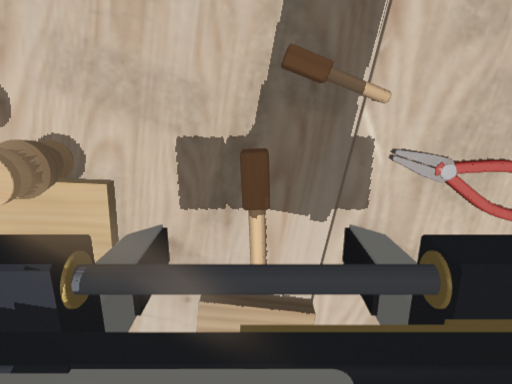

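View pics/s1.png

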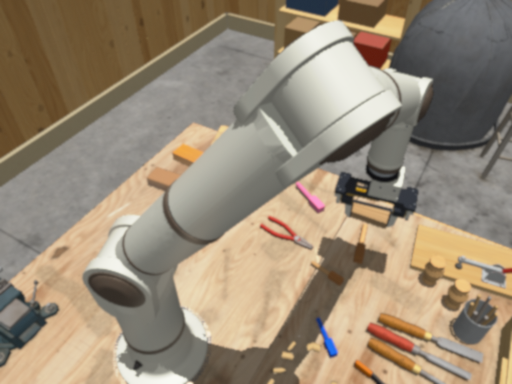

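The wrist view shows the handle centred at about (256,181), against a predicted (257,183). The rod runs straight down the picture, so the estimate holds and I'll grasp.

```bash
python3 - <<'E'
from h import *
dy=np.radians(10.5)
u=np.array([np.cos(dy),np.sin(dy),0])
manip.servo_line([.4915,-.306,.004],vel=.15); print(manip.current_tool_pos(),manip.current_force())
effector.close(40); print(manip.current_finger_gap(),manip.current_clock())
manip.servo_line([.4915,-.306,.15],vel=.2)
p=b2w([-.0975-.07-.1075,-.055,.13])
manip.move_pose(p,ori(BYAW,1))
print(p,manip.current_tool_pos(),manip.current_clock(),manip.current_force(),manip.current_finger_gap())
c,_=snap('wrist','w2')
for P in ([-.0975,-.055,.045],[-.0975,.11,.093],[-.0975,-.11,.093],[-.0975,.11,0],[-.0975,-.11,0],[.0975,-.11,.093],[.0975,.11,.093]): print(P,proj(c,b2w(P)).round(1))
snap('scene','s2')
np.save('w2c.npy',c,allow_pickle=True)
E
```

```text
[ 0.49238544 -0.30607592  0.00481227] [ 0.72444652 -0.02052803  0.18066046]
0.0002937162755504001 4.3167
[0.39462088 0.03847311 0.13      ] [0.39565492 0.03765756 0.13018622] 6.5417 [-0.38126006 -0.80627787  0.00202175] 0.00016200627049739035
[-0.0975, -0.055, 0.045] [257.5 352.1]
[-0.0975, 0.11, 0.093] [444.8 392.3]
[-0.0975, -0.11, 0.093] [195.5 392.9]
[-0.0975, 0.11, 0] [400.1 322.5]
[-0.0975, -0.11, 0] [209.6 323.1]
[0.0975, -0.11, 0.093] [205.5 540.4]
[0.0975, 0.11, 0.093] [415.8 540. ]
```

View pics/w2.png

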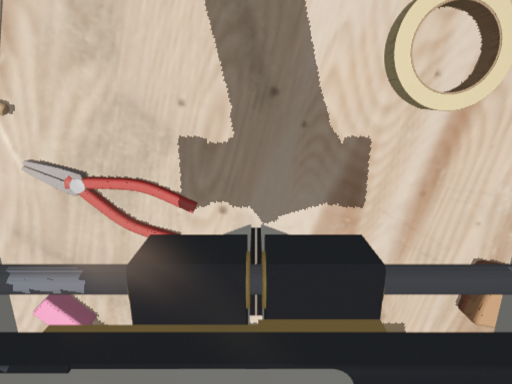

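View pics/s2.png

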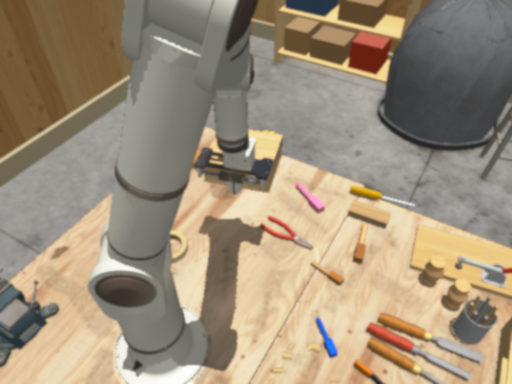

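The gap closed to zero, so the grasp missed. In the scene view the dowel still seems to be at (361,243). I need to find out why.

```bash
python3 - <<'E'
from h import *
c,im=snap('top','t2')
a=cv2.imread('pics/s1.png')[190:300,290:390];b=cv2.imread('pics/s2.png')[190:300,290:390];t0=cv2.imread('pics/top0.png')[125:235,290:390];t=im[125:235,290:390,::-1]
f=lambda x:cv2.resize(x,(360,290) if 0 else (390,290),interpolation=cv2.INTER_CUBIC)
cv2.imwrite('pics/z3.png',np.vstack([np.hstack([f(a),f(b)]),np.hstack([f(t0),f(t)])]))
E
```

```text
(no output)
```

View pics/z3.png

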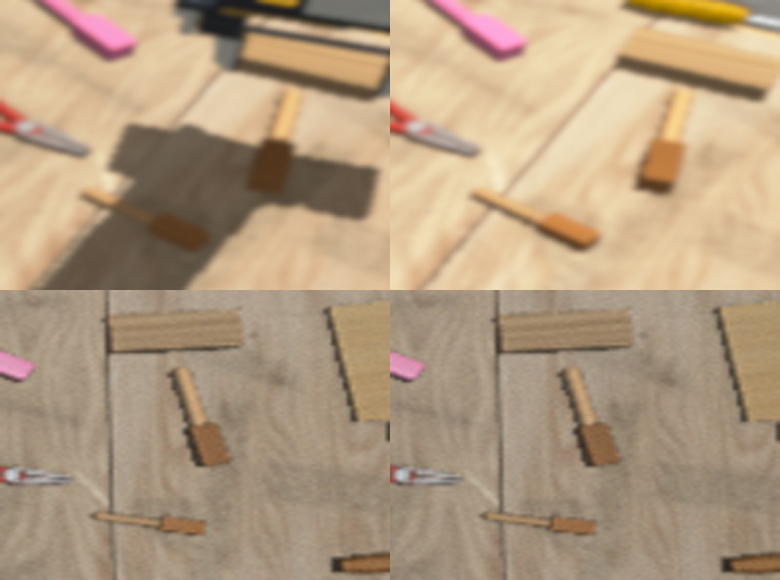

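```bash
python3 - <<'E'
from h import *
c=viewer.get_calibration('scene');t=viewer.get_calibration('top')
for P in ([.492,-.3055,.026],[.5976,-.286,.013],[.4917,-.306,.12],[.4917,-.306,.14],[0,0,0]): print(P,proj(c,P).round(1),proj(t,P).round(1))
print(manip.current_tool_pos(),proj(c,manip.current_tool_pos()),proj(t,manip.current_tool_pos()))
# triangulate handle top centre from scene (360,243) & top
z=cv2.imread('pics/s2.png')
cv2.imwrite('pics/z4.png',cv2.resize(z[120:220,180:320],None,fx=5,fy=5,interpolation=cv2.INTER_CUBIC))
z=cv2.imread('pics/t2.png')
cv2.imwrite('pics/z5.png',cv2.resize(z[90:384,150:400],None,fx=2,fy=2,interpolation=cv2.INTER_CUBIC))
E
```

```text
[0.492, -0.3055, 0.026] [358.8 249.6] [343.2 183.2]
[0.5976, -0.286, 0.013] [364.6 225. ] [336.1 153.9]
[0.4917, -0.306, 0.12] [364.9 228. ] [350.2 181. ]
[0.4917, -0.306, 0.14] [366.2 223. ] [351.8 180.4]
[0, 0, 0] [161.8 347.2] [256.6 325.5]
[0.3954622  0.03777465 0.13012561] [234.97795239 200.70958612] [243.98640885 211.39228256]
```

View pics/z4.png

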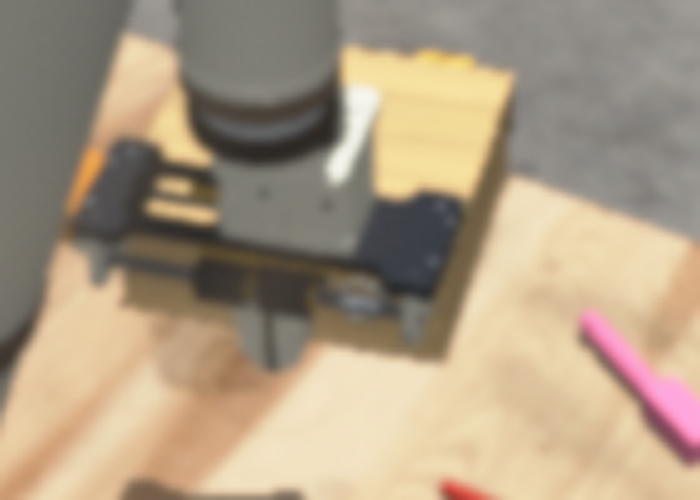

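View pics/z5.png

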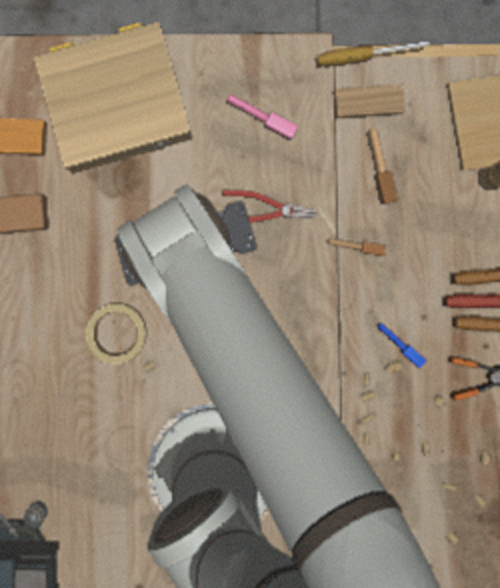

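The dowel's projections agree in both views: scene (359,249) and top (343,183). The shut fingertips show at scene (234,193), though, while the reported TCP projects to (235,201). That puts the real tips about 30 mm higher than reported, and the wrist view agrees, so the fingers closed above the handle. I'll check this with a gentle touch on clear bench.

```bash
python3 - <<'E'
from h import *
p=np.array(manip.current_tool_pos()); q=np.array([.395,.0377,.03]); 
manip.servo_line(q,vel=.2); print(manip.current_force())
z=.03
f0=np.array(manip.current_force())
while z>-.035:
    z-=.003
    try: manip.servo_line([q[0],q[1],z],vel=.03)
    except manip.PlanningError as e: print('plan',z,e); break
    f=np.array(manip.current_force())
    if abs(f-f0)[2]>2: print('contact',z,manip.current_tool_pos(),f); break
print(z,manip.current_tool_pos(),manip.current_force(),manip.current_clock())
snap('wrist','w3');snap('scene','s3')
E
```

```text
[-0.11322761  0.32538953 -0.57871237]
contact -0.036 [ 0.39542442  0.03773635 -0.03520951] [-4.44452231 -1.88853532 18.91825724]
-0.036 [ 0.39542442  0.03773635 -0.03520951] [-4.44452231 -1.88853532 18.91825724] 12.8417
```

View pics/w3.png

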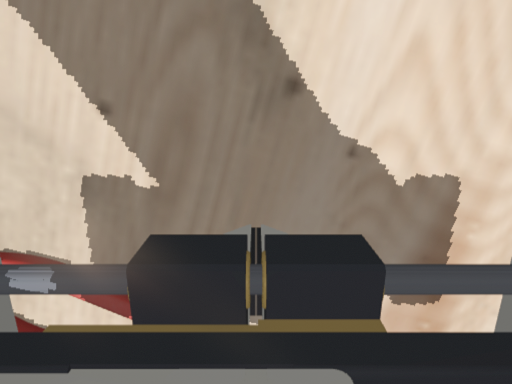

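Contact came at a reported z of −0.035, so the true fingertips sit about 34.5 mm above the reported TCP. There's no lateral offset: the tip's near edge is at row 227, as predicted. I'll correct for this and grasp again.

```bash
cat >> h.py <<'E'
DZ=.0345
def cmd(p): return np.array(p)-[0,0,DZ]   # true tip position -> commanded (tool down)
E
python3 - <<'E'
from h import *
dy=np.radians(10.5)
manip.servo_line([.395,.0377,.07],vel=.25)
effector.open_jaws()
manip.move_pose(cmd([.4915,-.306,.09]),ori(dy,1)); print(manip.current_clock())
manip.servo_line(cmd([.4915,-.306,.004]),vel=.12); print(manip.current_tool_pos(),manip.current_force())
effector.close(40); print(manip.current_finger_gap(),manip.current_clock())
manip.servo_line(cmd([.4915,-.306,.15]),vel=.2)
print(manip.current_finger_gap(),manip.current_force(),manip.current_clock())
snap('wrist','w4');snap('scene','s4')
E
```

```text
16.3167
[ 0.49222203 -0.30593613 -0.03001003] [-2.03326616 -0.00239316 -0.10177754]
0.0260362329375147 18.225
0.025601613890612756 [-0.42813633 -0.59281672 -2.16294554] 19.1083
```

View pics/w4.png

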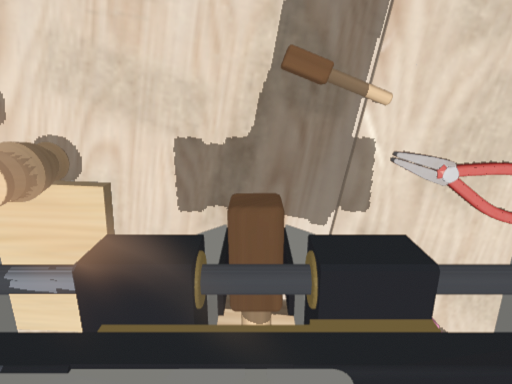

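View pics/s4.png

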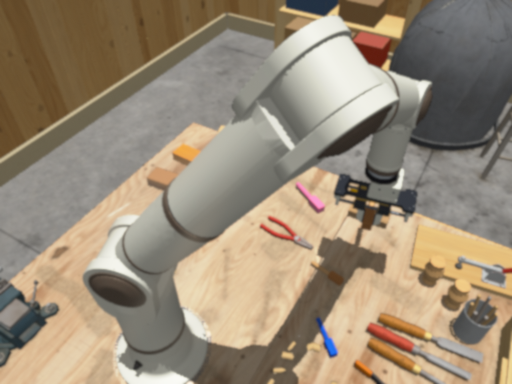

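The handle is gripped (gap 26 mm) and the dowel hangs straight in the hand. Next I'll look straight down on the lid with the wrist camera to refine the box pose.

```bash
python3 - <<'E'
from h import *
c=viewer.get_calibration('wrist'); t=np.array(manip.current_tool_pos()); o=R.from_quat(manip.current_tcp_rot())
for v in (207,308):
    P=onz(c,256,v,t[2]+.0565); print(v,o.inv().apply(P-t).round(4))
p=b2w([.054,0,.258]); 
manip.move_pose(p,ori(BYAW,1)); print(manip.current_clock(),manip.current_tool_pos())
c,im=snap('wrist','w5'); np.save('w5c.npy',c,allow_pickle=True)
E
```

```text
207 [-0.0001 -0.0281 -0.0564]
308 [-0.0001  0.0229 -0.0565]
21.1833 [0.697217   0.17761058 0.25741388]
```

View pics/w5.png

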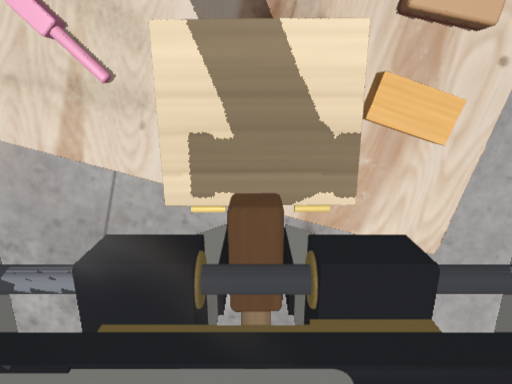

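The wrist view shows the whole lid: front edge at row ~19 (columns 151–368), back edge at row ~205 (columns 165–358). I'll fit its edges.

```bash
python3 - <<'E'
import cv2,numpy as np
im=cv2.imread('pics/w5.png')
f=lambda y,x:cv2.resize(im[y:y+48,x:x+64],None,fx=6,fy=6,interpolation=cv2.INTER_NEAREST)
cv2.imwrite('pics/z6.png',np.vstack([np.hstack([f(0,125),f(0,330)]),np.hstack([f(175,140),f(175,325)])]))
cv2.imwrite('pics/z7.png',cv2.resize(im[185:345,190:320],None,fx=4,fy=3.7,interpolation=cv2.INTER_CUBIC))
E
```

```text
(no output)
```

View pics/z6.png

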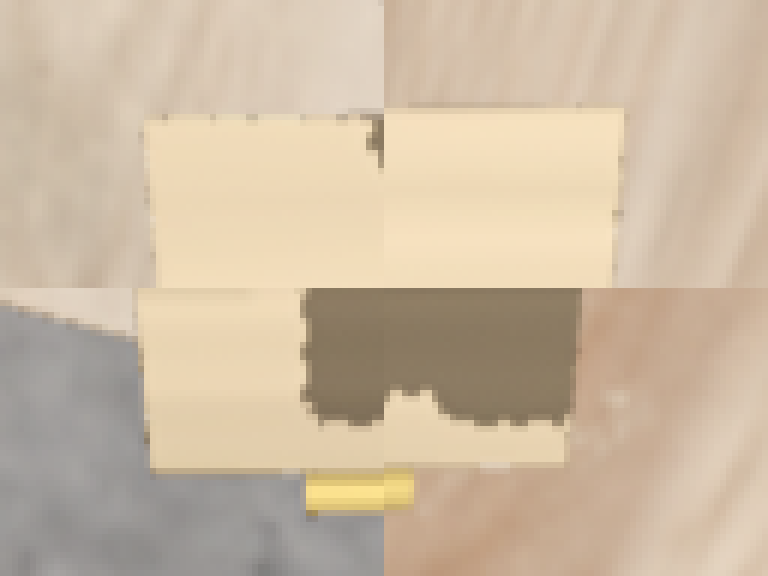

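View pics/z7.png

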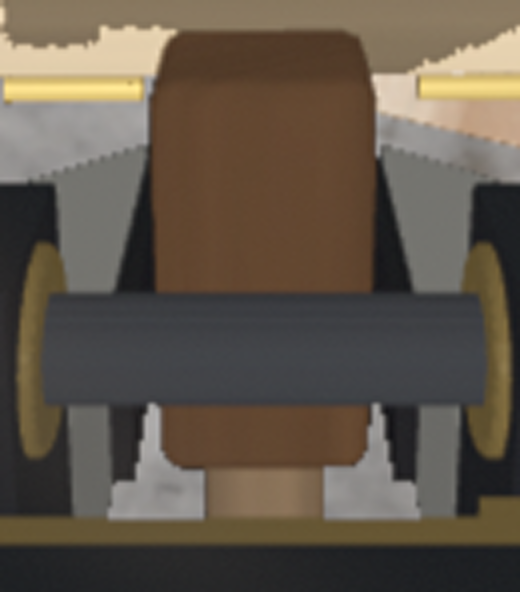

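```bash
python3 - <<'E'
from h import *
c=np.load('w5c.npy',allow_pickle=True).item()
P=np.array([onz(c,u,v,.093) for u,v in [(164.5,204.5),(354.7,203.8),(369.5,17.5),(148.7,19.2)]])
# order: BL(-y),BR(+y),FR(+y),FL(-y)
print(P.round(4),[np.linalg.norm(P[i]-P[(i+1)%4]).round(4) for i in range(4)])
d=(P[0]+P[1]-P[2]-P[3]); e=P[1]+P[2]-P[0]-P[3]
print('cen',P.mean(0),np.degrees(np.arctan2(d[1],d[0])),np.degrees(np.arctan2(-e[0],e[1])))
t=np.array(manip.current_tool_pos()); o=R.from_quat(manip.current_tcp_rot())
for v in (205.3,311):
    print(v,o.inv().apply(onz(c,256,v,t[2]+.0565)-t).round(4))
M=o.as_matrix(); print('toolyaw',np.degrees(np.arctan2(M[1,1],M[0,1])),M[:,2].round(4))
E
```

```text
[[0.7673 0.0882 0.093 ]
 [0.7088 0.2977 0.093 ]
 [0.5236 0.2454 0.093 ]
 [0.5825 0.0364 0.093 ]] [np.float64(0.2175), np.float64(0.1924), np.float64(0.2171), np.float64(0.1919)]
cen [0.64551702 0.16689942 0.093     ] 15.713220706301032 15.678248370237318
205.3 [-0.     -0.0288 -0.0565]
311 [-0.0001  0.0246 -0.0565]
toolyaw 15.435300354738091 [-5.0e-04 -1.1e-03 -1.0e+00]
```

The box is centred at (0.645, 0.1665) with yaw 15.7°. The lid measures 217×192 mm against 220×195 mm, and it agrees with the top view to 2 mm. Now I'll go to the pre-insertion pose and insert with force checks.

```bash
cat >> h.py <<'E'
BOX=np.array([.6453,.1665,0.]); BYAW=np.radians(15.7)
YO=.1055   # TCP -> dowel tip along tool y
AX=.043    # reported tcp z -> dowel axis z
def w2b(p): return R.from_euler('z',-BYAW).apply(np.array(p)-BOX)
def tip_cmd(bx,by,bz): return b2w([bx-YO,by,bz-AX])
E
python3 - <<'E'
from h import *
q=ori(BYAW,1)
manip.move_pose(tip_cmd(-.0975-.03,-.055,.17),q)
manip.servo_line(tip_cmd(-.0975-.03,-.055,.045),q,vel=.15)
p=manip.current_tool_pos(); err=p-tip_cmd(-.0975-.03,-.055,.045)
print(manip.current_clock(),w2b(p)+[YO,0,AX],err, manip.current_force())
M=R.from_quat(manip.current_tcp_rot()).as_matrix();print(np.degrees(np.arctan2(M[1,1],M[0,1])),M[:,2].round(4))
snap('wrist','w6'); snap('scene','s6'); snap('top','t6')
im=cv2.imread('pics/s6.png');cv2.imwrite('pics/z8.png',cv2.resize(im[110:230,180:320],None,fx=5,fy=5,interpolation=cv2.INTER_CUBIC))
c=viewer.get_calibration('scene'); print(proj(c,b2w([-.0975,-.055,.045])))
E
```

```text
23.4333 [-0.12666917 -0.05467758  0.0454815 ] [0.00071258 0.00053522 0.0004815 ] [-1.09827294  0.82547392 -0.69536489]
15.726081692698129 [ 1.e-03  4.e-04 -1.e+00]
[251.70049241 180.12716356]
```

View pics/z8.png

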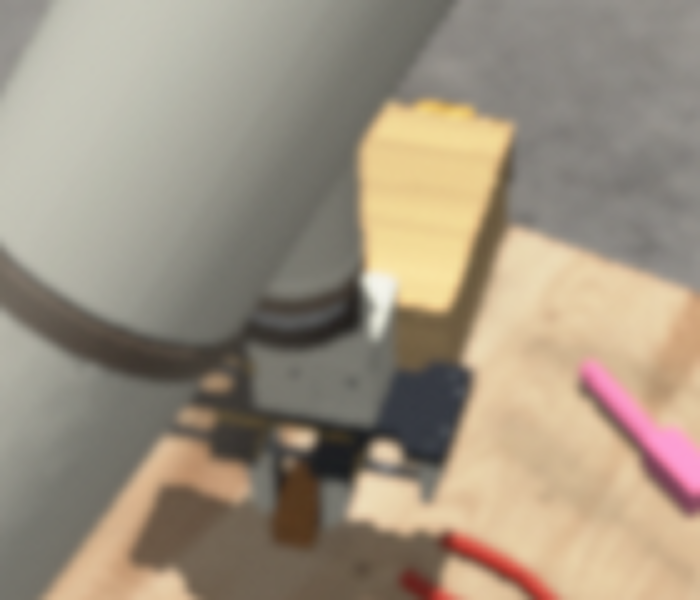

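View pics/w6.png

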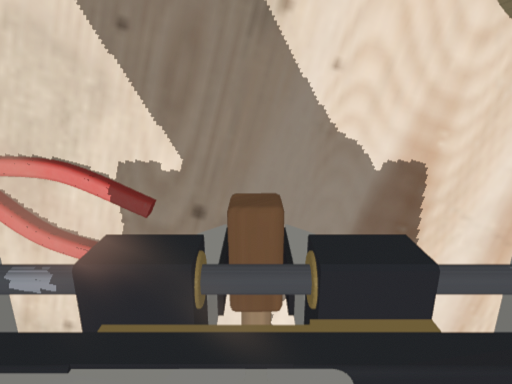

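The steel catch glints through the hole at scene (250.5,179.5), against a predicted (251.7,180.1), so the pose is consistent. Inserting.

```bash
python3 - <<'E'
from h import *
print('top pred',proj(viewer.get_calibration('top'),b2w([-.0975,-.055,.045])),'glint ~229.5,161.5')
q=ori(BYAW,1); f0=np.array(manip.current_force()); Rb=R.from_euler('z',-BYAW)
def rep(d):
    f=Rb.apply(np.array(manip.current_force())-f0); print(round(d,3),(w2b(manip.current_tool_pos())+[YO+.0975,0,AX]).round(4),f.round(1)); return f
ok=True
for d in (-.006,.004,.014,.024):
    manip.servo_line(tip_cmd(-.0975+d-.0007,-.0553,.0448),q,vel=.06); f=rep(d)
    if np.linalg.norm(f)>6: ok=False; print('STOP'); break
if ok:
  for d in (.029,.033,.037,.0395,.041):
    manip.servo_line(tip_cmd(-.0975+d-.0007,-.0553,.0448),q,vel=.05); f=rep(d)
    if np.linalg.norm(f)>25: print('STOP'); break
print(manip.current_clock(),manip.current_finger_gap())
snap('top','t7'); im=cv2.imread('pics/t7.png');cv2.imwrite('pics/z9.png',cv2.resize(im[80:230,140:300],None,fx=4,fy=4,interpolation=cv2.INTER_CUBIC))
E
```

```text
top pred [230.43425111 162.07790272] glint ~229.5,161.5
-0.006 [-0.0066 -0.0551  0.0447] [-0.6  1.8 -0.2]
0.004 [ 0.0038 -0.0552  0.0448] [0.4 1.  0. ]
0.014 [ 0.0139 -0.0552  0.0449] [ 0.3  0.2 -0.9]
0.024 [ 0.0239 -0.0552  0.0449] [-0.1  1.9  0.7]
0.029 [ 0.028  -0.0553  0.0446] [-0.8  0.8 -0.2]
0.033 [ 0.0307 -0.0553  0.0443] [-5.   0.7  2.1]
0.037 [ 0.0343 -0.0553  0.0443] [-6.6  1.3  2.4]
0.04 [ 0.0362 -0.0554  0.0442] [-6.5  0.8  2.8]
0.041 [ 0.0375 -0.0554  0.0441] [-8.4  1.2  3. ]
26.325 0.02570156741016371
```

View pics/z9.png

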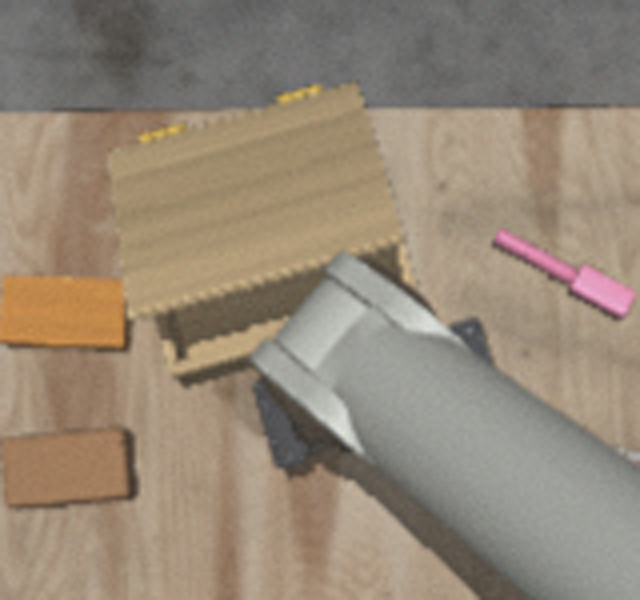

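The lid sprang ajar: its front edge is up and the interior shows. Now I'll withdraw, put the rod under the lid and swing it back along the arc.

```bash
python3 - <<'E'
from h import *
q=ori(BYAW,1); Rb=R.from_euler('z',-BYAW)
manip.servo_line(tip_cmd(-.0975-.03,-.0553,.0448),q,vel=.15)
manip.servo_line(tip_cmd(-.0975-.03,-.02,.13),q,vel=.25)
f0=np.array(manip.current_force()); print(f0)
manip.servo_line(tip_cmd(-.034,-.02,.13),q,vel=.2)
print(manip.current_clock(),Rb.apply(manip.current_force()-f0).round(1))
r=.15
for th in (.5,.7,.9,1.1,1.3,1.45,1.6,1.72,1.85):
    manip.servo_line(tip_cmd(.0975-r*np.cos(th),-.02,.089+r*np.sin(th)-.008),q,vel=.15)
    f=Rb.apply(manip.current_force()-f0); print(th,f.round(1),manip.current_finger_gap().__round__(4))
    if np.linalg.norm(f)>20: print('STOP');break
print(manip.current_clock())
snap('top','t8'); im=cv2.imread('pics/t8.png');cv2.imwrite('pics/z10.png',cv2.resize(im[50:200,140:300],None,fx=4,fy=4,interpolation=cv2.INTER_CUBIC))
snap('wrist','w8'); snap('scene','s8')
E
```

```text
[ 0.30435786 -0.67143572 -1.53627432]
28.125 [-0.3  0.9  1.4]
0.5 [0.9 1.  0.2] 0.0257
0.7 [-1.4  0.6 -1.4] 0.0264
0.9 [-1.8 -0.   1.1] 0.0256
1.1 [-1.5  1.2  0.1] 0.0254
1.3 [-1.2  1.   0.8] 0.0256
1.45 [-0.4  1.5  0.3] 0.0258
1.6 [ 0.1 -0.1 -0.8] 0.0255
1.72 [0.1 1.2 0.8] 0.0256
1.85 [-0.9  1.4 -0.3] 0.0258
30.975
```

View pics/z10.png

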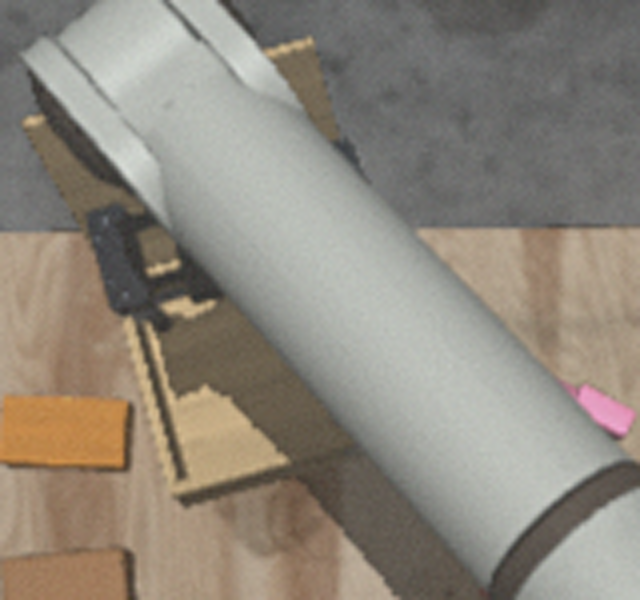

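View pics/w8.png

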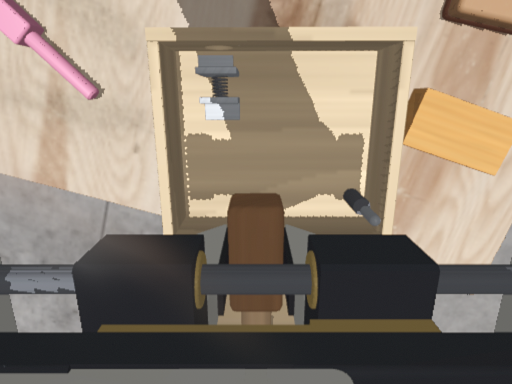

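View pics/s8.png

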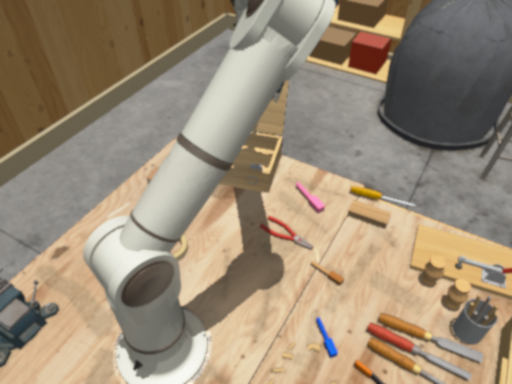

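The lid is fully back. The wrist view shows the open box, with the catch at left (196–240, 52–120) and the plunger at right, rising around (375,222). I'll back off, turn the rod towards −y and lower the dowel across the clear middle.

```bash
python3 - <<'E'
from h import *
q=ori(BYAW,1); q2=ori(BYAW-np.pi/2,1); Rb=R.from_euler('z',-BYAW)
L=lambda az:b2w([-.004,.026,az-AX])
assert manip.solve_ik(L(.037),q2) is not None
manip.servo_line(b2w([-.03,0,.23-AX]),q,vel=.2)
manip.move_pose(L(.23),q2)
f0=np.array(manip.current_force()); print(manip.current_clock(),w2b(manip.current_tool_pos()),manip.current_finger_gap())
snap('wrist','w9'); snap('top','t9'); 
manip.servo_line(L(.10),q2,vel=.15); print(w2b(manip.current_tool_pos()),(manip.current_force()-f0).round(1),manip.current_clock())
E
```

```text
32.9 [-0.00387388  0.02583404  0.18669149] 0.02541581444238566
[-0.00302327  0.0262931   0.05812298] [0.7 1.3 0.6] 34.0167
```

View pics/w9.png

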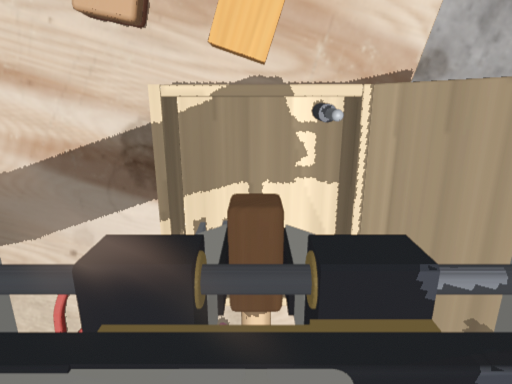

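View pics/t9.png

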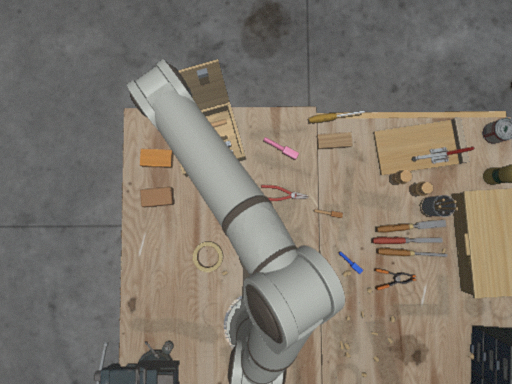

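The lid stays open unsupported: it lies to the right in the wrist view, and beyond the box at top (200,85). Plunger and handle are well apart. Lowering with force checks.

```bash
python3 - <<'E'
from h import *
q2=ori(BYAW-np.pi/2,1)
L=lambda az:b2w([-.0045,.026,az-AX])
f0=np.array(manip.current_force())
for az in (.075,.055,.046,.042,.040,.039,.038,.037,.036,.035,.034):
    manip.servo_line(L(az),q2,vel=.1 if az>.045 else .03)
    f=manip.current_force()-f0; print(az,(w2b(manip.current_tool_pos())+[0,0,AX]).round(4),f.round(1))
    if f[2]>4 or np.linalg.norm(f)>8: print('contact');break
print(manip.current_clock(),manip.current_finger_gap())
snap('wrist','w10')
E
```

```text
0.075 [-0.0055  0.0259  0.0738] [-0.   0.8 -0. ]
0.055 [-0.0055  0.0259  0.0538] [ 0.5 -1.3 -1.1]
0.046 [-0.0051  0.0259  0.0453] [ 0.3 -1.7 -0.4]
0.042 [-0.0046  0.026   0.0419] [-1.6 -0.6 -0.4]
0.04 [-0.0046  0.026   0.0399] [ 0.5 -0.8 -0.7]
0.039 [-0.0045  0.026   0.039 ] [-0.1 -0.4 -0.2]
0.038 [-0.0045  0.026   0.038 ] [-1.2 -0.5 -0.8]
0.037 [-0.0045  0.026   0.0379] [-2.8 -2.1  5.3]
contact
36.3 0.025662126213016483
```

View pics/w10.png

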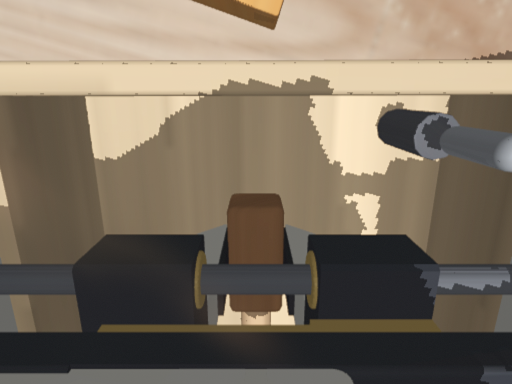

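Contact came at an axis height of 0.038, exactly the floor plus 13 mm. Releasing and lifting clear.

```bash
python3 - <<'E'
from h import *
q2=ori(BYAW-np.pi/2,1)
effector.open_jaws(); print(manip.current_finger_gap(),manip.current_force(),manip.current_clock())
manip.servo_line(b2w([-.0045,.026,.20]),q2,vel=.15)
snap('wrist','w11')
manip.move_pose([.40,-.25,.25],ori(0,1)); print(manip.current_clock())
snap('top','t11');snap('scene','s11')
im=cv2.imread('pics/t11.png');cv2.imwrite('pics/z11.png',cv2.resize(im[50:230,130:370],None,fx=3.3,fy=3.3,interpolation=cv2.INTER_CUBIC))
E
```

```text
0.09203403822801712 [-0.12252057  0.06992705 -0.78206812] 37.4917
41.025
```

View pics/w11.png

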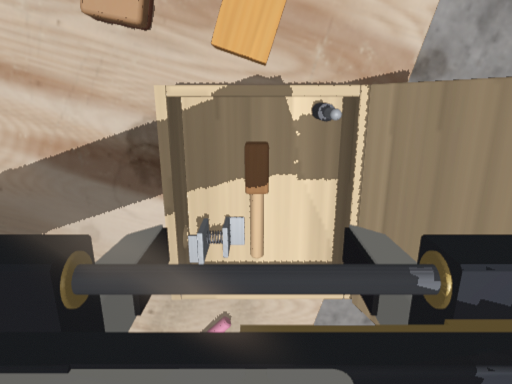

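View pics/z11.png

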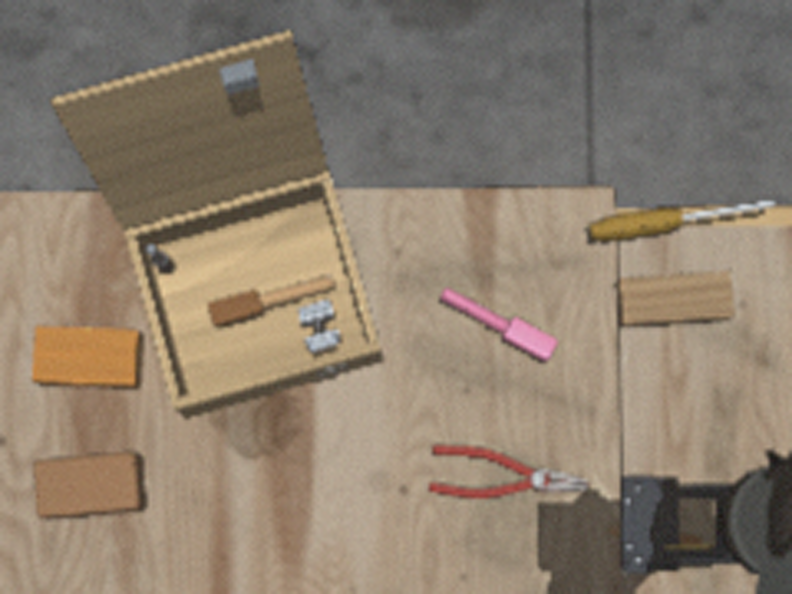

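View pics/s11.png

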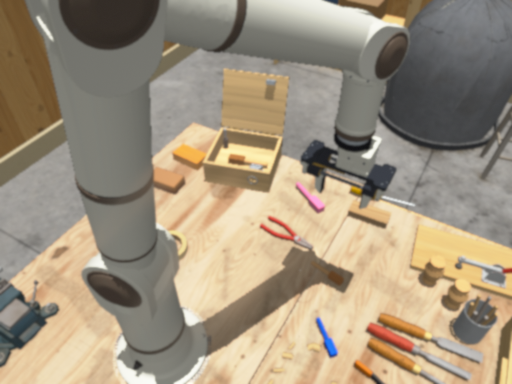

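The top and scene views show the lid fully back on its stop. The dowel lies flat on the box floor, in the top zoom from (235,308) to (330,285), clear of the catch. The pliers, offcuts, sanding block and decoys are where they were. The arm is clear, so I'm handing in.

```bash
python3 - <<'E'
from h import *
manip.hand_in(); print(manip.current_clock())
E
```

```text
the job is handed in; nothing more can be done
the job is handed in; nothing more can be done
```

The job is done and handed in at about 41 s of the 61 s allowed. I picked up the larger brown dowel and pressed the catch through the hole, and the lid sprang ajar. I then swung the lid back onto its stop with the rod and laid the dowel flat on the box floor, letting go only once it was down.

- **Missed first grasp:** the first grasp closed on nothing. The real fingertips sat about 34.5 mm above the reported TCP. I confirmed this with one touch on bare bench (about 19 N), corrected for it, and the second grasp held with a 26 mm gap.
- **Catch:** by the reported pose, the tip went 37.5 mm past the hole's mouth, with about 8 N resisting, which matches the catch figures given.
- **Laying down:** the floor was felt at a dowel axis height of 0.038 m, which is where it should be.
- **Last pictures:** they show the lid fully open and the dowel lying in the box, clear of the catch and plunger. The other things on the bench appeared unmoved, judged by eye, and the robot was touching nothing.
- **Small disagreement:** the lid measured 217 × 192 mm against the stated 220 × 195 mm, with no effect on the work.

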